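# Draw out the carver's gauge arm to the rider and hold it

## Robot

A 6-joint arm with a two-finger parallel gripper is mounted at the origin on the work surface. World frame = base frame: x ahead of the robot, y to its left, z up, the work surface at z = 0. Lengths are in m, angles in degrees, forces in N, time in s.
With the tool pointing down it reaches from about 0.275 to 0.725 m from the base axis. Payload 5.6 kg.
Tool frame: the origin (TCP) lies at the centre of the arm's flange, where the gripper is bolted on; the fingertips stand 173 mm ahead of it and the grasp point (between the pads) lies 155 mm ahead of it; z points along the fingers, y is the line along which they close (so a half turn about z gives the same grasp; the last joint's range is limited). The gripper opens to 85 mm and grips with 20 to 120 N. Pads are 22 mm wide; open, the fingers measure 114 mm over their backs; the gripper's body (76 mm by 85 mm) begins 54 mm behind the grasp point. The pads swing forward as they close: fully open they stand 13 mm farther back than shut.
Start: joints at [-49.526, 14.616, 6.199, 0, -81.583, -16.306], TCP at [0.225, -0.502, 0.405] pointing down, gripper open.
Joint ranges: [-168.99, 168.99], [-69.2, 112.95], [-62.41, 85.93], [-164.36, 98.24], [-168.68, -3.75], [-174.98, 174.98]. Speed limits (degrees/s): [147.25, 147.25, 180, 180, 180, 180].

## Interface

Orientations are given as a 3x3 rotation matrix whose columns are the frame's x, y, z axes.
In Python, from station import ctrl gives the robot as it stands. The module is installed in compiled form; this text tells all that it offers.
- The arm moves only by the tool servo_tool, never from a script. Its argument "increments" is a list that holds one entry, the list of rows, each a list of 4 numbers: the shift along the tool's x, y, z as a fraction of full scale, then the turn about the tool's z as a fraction of full scale. A call has exactly 5 rows; each row shifts and turns the commanded pose from where the row before left it, along the tool's axes as they then stand; what a row does not reach is not made up. Full scale, the value 1, is 2.5 cm for a shift and 0.12 rad for a turn. A row lasts 1/8 s, in which the tool goes at most 62.5 mm and 10.7 degrees, less where a joint would pass 70% of its speed; a pose out of reach is approached as far as the arm can. A call with a number of a shift or a turn outside -1 to 1 is refused whole. A call with a gripper value outside its range is refused whole. "fingers" is the closure, from -1 (fully open) to 1 (shut), so that 0 is half open, set as the call begins (left out, the last holds). The fingers move at their own pace and stop on an object; "force" is the grip in N (left out, the last holds). Time passes only in rows, so rows that do not move let the fingers close, or fill a call up. It gives the time, the measured TCP pose, the force, the opening and the grip force at its end, in the units of the state.
- ctrl.get_obs(): the state, without advancing time (a new reading comes with each control period).
- ctrl.snapshot(name): name is "side" or "top"; returns a dict with "img" (384x512x3 uint8, blue, green, red), "z_map" (384x512 float32, m along the optical axis (not along the pixel's ray), 0 where there is no reading), "camera_matrix" (3x3 intrinsics, pixels), "R" (3x3) and "t" (3): a world point X has camera coordinates R X + t. Camera axes: x right, y down, z forward; pixel columns grow to the right and rows downward; lengths in m; the calibration is good to about 2 mm. A picture is of the moment at which its call begins.
- ctrl.finish_job(): hands the job in; it is judged then, once.
The state is a dict: "clock": time; "joint_positions": joint angles; "qd": joint speeds; "tau": joint torques, N m; "tool_pos": TCP position; "tcp_rot": TCP orientation; "contact_force": force on the tool from outside, world axes, zero at the start; "ft_torque": the same for the moment, N m; "width": finger opening in m; "finger_force": force on a finger pad.
Only numpy, scipy, OpenCV 4.12 (cv2) and the standard library are available. Lean on these libraries where they do the work, as an engineer would, in place of code of your own. Each camera call takes 0.05 s, during which the arm holds its last target. There are 200 camera calls.

## Task

Fit the loose wooden sleeve (the one bored through) over the upright spigot on the head of the gauge arm and push it fully home as its pull handle; then press the lock button on the gauge housing all the way down to release the arm. Take hold of the sleeve again, draw the spring-loaded arm out until its index blade is in line with the fin of the brass rider on the scale, and finish while still holding it there by the sleeve, steady. Leave the other things on the bench where they are.

Things in the scene. Friction and masses are not known exactly. Their poses are not given: they have to be found in the camera images.
- sleeve_center (a point): Loose wooden sleeve (plain tube open at both ends), standing upright on the bench: outer diameter 34 mm, bore 19 mm, 60 mm high, about 60 g. Point at its centre, half-way up (30 mm above its foot), z along the bore. The dowel of the same outer size beside it has no hole; sleeve, dowel and jar swap places.
- gauge: Light wooden carving blank 150 (x) x 400 (y) x 30 mm, fixed to the bench, carrying the gauge; origin at the centre of its underside, z up. The gauge line lies at its x = -25 mm: aluminium housing 50 mm wide, from y = +40 to +195 mm, top at z = 78 mm; the arm slides out of the housing's end along the blank's -y. Scale strip with ticks every 10 mm beside the arm, 30 mm wide at x = +35 mm, top at z = 36 mm.
- spigot_foot (a point): Centre of the spigot's foot on the flat top of the arm's head (dark steel block 36 x 36 mm, top at z = 72 mm above the bench). The steel spigot stands up from here: 16 mm diameter, 32 mm high, tip tapered over the last 5 mm. The fully home sleeve rests on the head, its centre 30 mm above this point. Axes parallel to the blank's. With the arm in, the spigot is 40 mm from the housing's end face and 105 mm from the lock button's axis.
- boom_index (a point): Tip of the index blade, a thin steel blade (3 mm wide) that sticks out of the arm's head towards the scale (blank's +x), 44 mm from the spigot's axis, directly beside it; it moves with the arm.
- rider_mark (a point): The brass rider, fixed on the scale strip (block 36 x 14 x 8 mm with a 2 mm wide, 4 mm high fin across it and a small screw head). Point at the fin's end nearest the arm; axes parallel to the blank's. The arm is at the mark when boom_index has the same y as this point in the blank's frame. Lies 60 to 120 mm along -y from the index of the shut arm.
- boom (a joint): How far the arm is drawn out, m: 0 = fully in (start), to 0.135. Locked at 0 until the button is down. A return spring always pulls it in, about 3 N at 0 and 5.5 N at 0.12 m, and draws it back if let go.
- button_top (a point): Centre of the top face of the lock button, a round steel button 24 mm diameter on top of the housing; at the start 92 mm above the bench and 14 mm above the housing.
- lock_button (a joint): How far the lock button is pressed, m: 0 = up (arm locked), 0.008 = fully down. Needs about 4 N downward and stays down once pushed; the arm is free from 0.006 on.
- dowel: solid wooden dowel offcut standing upright, 34 mm diameter and 60 mm high like the sleeve but with NO hole; leave alone
- jar: closed amber glass jar with steel lid, 52 mm diameter, 50 mm high; leave alone
- chisel: carving chisel lying near the robot, wooden handle 120 mm long and 28 mm thick, blade 130 mm; origin at the handle's front end; leave alone
- mallet: wooden mallet lying left of the gauge, head 90 mm diameter and 130 mm long, handle 200 mm; origin under the head; leave alone
- square: try square lying beyond the gauge, 120 mm wooden stock, 160 mm steel blade; leave alone
- gouge: carving gouge lying far right, like the chisel with a 150 mm blade; origin at the handle's front end; leave alone
- brush: bench brush lying right of the gauge; leave alone
- offcut: light wooden block 90 x 60 x 35 mm lying beyond the gauge; leave alone
Things that resemble listed ones, but are neither listed nor needed, are in the scene too. Leave any pink or purple look-alike of the part that bears sleeve_center alone.

How it is judged (in metres and radians):
On the way, in this order (a step that is already met when the one before it is completed fails the run):
1. the sleeve is fully home on the spigot (z of sleeve_center in the frame of spigot_foot between 0.025 and 0.034 m and horizontal distance between sleeve_center and spigot_foot below 0.006 m and angle between the z axis of sleeve_center and the z axis of spigot_foot, either way round below 0.12 rad), for 0.2 s.
2. then the lock button is pressed down with the sleeve on the spigot (all of step 1 and value of joint lock_button above 0.0062 m), for 0.1 s.
3. then the arm is drawn out to the rider, held by the sleeve (all of step 1 and y of boom_index in the frame of rider_mark between -0.005 and 0.005 m and contact force between the fingers and sleeve above 2 N), for 0.3 s.
At the end, for the whole second after the job is handed in: Index blade within 5 mm of the rider's fin along the arm and still (under 10 mm/s), the sleeve within 4 mm of fully home, within 6 mm of the spigot's axis and 0.12 rad of upright, the lock button down (over 6.2 of 8 mm), the fingers holding the sleeve (over 2 N); through the last second (all of step 3 and velocity of joint boom between -0.01 and 0.01 m/s and value of joint lock_button above 0.0062 m); the arm keeps its last pose, push and grip.
It fails at once if another thing on the bench (dowel, jar, chisel, mallet, square, gouge, brush, offcut) is moved more than 30 mm (distance of any of dowel, jar, chisel, mallet, square, gouge, brush, offcut from where it was at the start of the episode above 0.03 m).
It also fails if it takes over 64 s, if anything falls off the work surface, if the arm or the gripper's body presses on something with over 40 N, if the wrist force passes 120 N, or if a joint passes its speed limit or range.

## Working session

There is one attempt and no reset: what is moved stays moved. The work goes in short steps, Python scripts to look and compute and a tool call to move; the robot and the scene stay as the last step left them, time stands still between calls to the robot, and variables do not carry over. Pictures are saved under pics/ and viewed, at most 10 in all, crops included, and the job is handed in when it is done.

Besides the shell and the picture viewer there is one more tool, called after ">>>" as a command line: name --argument value ..., lists and objects as JSON in quotes. servo_tool: Moves the arm, as the interface text tells. Shift numbers are shares of 2.5 cm and turn numbers shares of 0.12 rad, none past 1 either way. Its arguments: {"type":"object","properties":{"increments":{"type":"array"},"fingers":{"type":"number"},"force":{"type":"number"}},"required":["increments"]}

```bash
mkdir -p pics; cat > h.py <<'E'
import numpy as np, cv2
from station import ctrl
def snap(n):
    s=ctrl.snapshot(n); np.savez(f'{n}.npz',**s); return s
def pts(s):
    K=np.array(s['camera_matrix']);z=s['z_map'];v,u=np.mgrid[:384,:512]
    c=np.stack([(u-K[0,2])/K[0,0]*z,(v-K[1,2])/K[1,1]*z,z],-1)
    return (c-np.array(s['t']))@np.array(s['R'])
def ray(s,u,v,h):
    K=np.array(s['camera_matrix']);R=np.array(s['R']);C=-R.T@np.array(s['t'])
    d=R.T@np.array([(u-K[0,2])/K[0,0],(v-K[1,2])/K[1,1],1]);return C+d*(h-C[2])/d[2]
E
python3 - <<'E'
from h import *
o=ctrl.get_obs();print(o['tcp_rot'],o['width'],o['clock'])
for n in('top','side'):
    s=snap(n);cv2.imwrite(f'pics/{n}0.png',cv2.resize(s['img'],(800,600)));print(n,s['camera_matrix'],s['R'],s['t'])
E
```

```text
[[-9.12377415e-01 -4.09349151e-01 -8.51277279e-04]
 [-4.09350031e-01  9.12375747e-01  1.74600781e-03]
 [ 6.19579290e-05  1.94148847e-03 -9.99998113e-01]] 0.08545535750905656 0.0
top [[449.98532212   0.         254.10237039]
 [  0.         449.98532212 191.79409615]
 [  0.           0.           1.        ]] [[-0.01701159 -0.99965387 -0.02006833]
 [-0.98825556  0.01985931 -0.15151423]
 [ 0.15186033  0.01725514 -0.98825133]] [0.01374452 0.60696473 1.5469304 ]
side [[475.01546232   0.         251.7243821 ]
 [  0.         475.01546232 195.9296972 ]
 [  0.           0.           1.        ]] [[ 0.84784316 -0.53022734 -0.00457618]
 [-0.34498876 -0.54504833 -0.76413682]
 [ 0.402672    0.64944691 -0.64503797]] [-0.48904108  0.26080875  1.20154647]
```

View pics/top0.png

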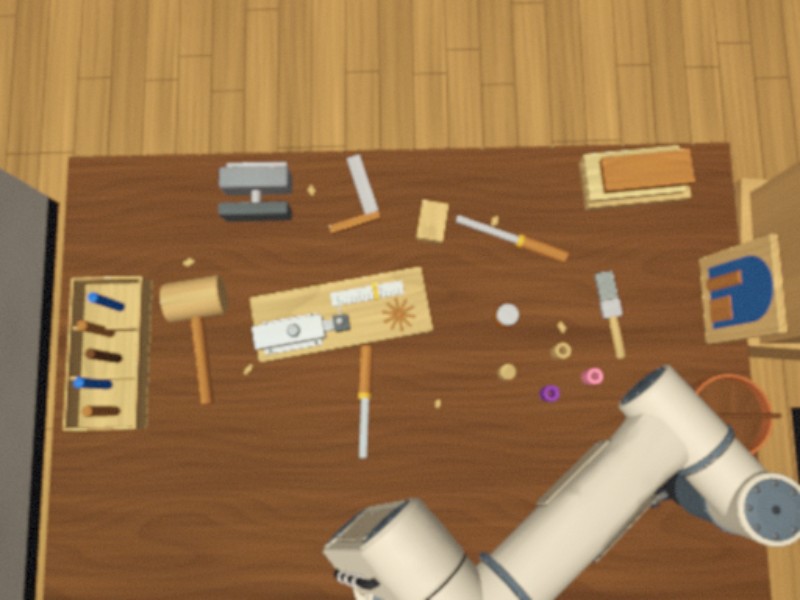

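View pics/side0.png

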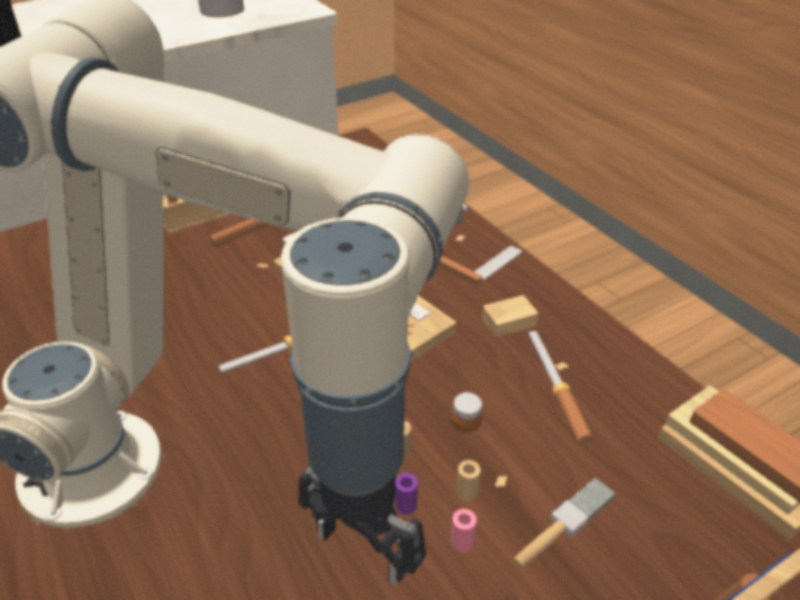

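In the top view (800x600 pixels), a wooden tube with a dark bore is at (562,351) and a solid dowel at (507,371). The look-alikes are purple (550,394) and pink (593,376). The sleeve is the wood-coloured one with a hole, at (562,351), or (469,467) in the side view. I'll confirm it in an enlarged crop and measure from there.

```bash
python3 - <<'E'
from h import *
s=dict(np.load('top.npz'))
im=s['img']
a=cv2.resize(im[165:240,155:282],None,fx=6,fy=6,interpolation=cv2.INTER_CUBIC)
b=cv2.resize(im[190:260,300:400],None,fx=4,fy=4,interpolation=cv2.INTER_CUBIC)
c=np.zeros((450+0,762,3),np.uint8);c=a
cv2.imwrite('pics/gauge.png',c);cv2.imwrite('pics/sl.png',b)
P=pts(s)
for n,(u,v) in dict(sleeve=(359.7,224.6),dowel=(324.5,237.5)).items():
    u0,v0=int(u),int(v);w=P[v0-12:v0+13,u0-12:u0+13];m=(w[...,2]>.05)&(w[...,2]<.075);ii=np.argwhere(m).mean(0)
    print(n,w[m].mean(0),m.sum(),ray(s,u0-12+ii[1],v0-12+ii[0],.06),ii+[v0-12,u0-12])
    print((w[8:17,8:17,2]*1000).astype(int))
# gauge blank top
w=P[165:240,155:282];
m=(abs(w[...,2]-.03)<.004).astype(np.uint8)
m2=(w[...,2]>.024).astype(np.uint8);n,l,st,ce=cv2.connectedComponentsWithStats(m2);k=1+st[1:,4].argmax()
q=w[(l==k)][:,:2].astype(np.float32);r=cv2.minAreaRect(q);print('blank',r)
h=(w[...,2]>.085);
for i in np.argwhere(h): print(i+[165,155],w[tuple(i)].round(4))
E
```

```text
sleeve [ 0.48639176 -0.36227973  0.05858341] 58 [ 0.48627829 -0.36197897  0.06      ] [223.65517241 360.03448276]
[[ 1 -1 63 59 62 57 53 65 61]
 [30 58 64 58 58 54 59 60 59]
 [48 63 50  7 14 30 42 48 69]
 [47 60 62  1  0 13 28 47 52]
 [49 59 60  1  6  7 25 47 53]
 [51 48 55 59  0  9 32 45 62]
 [41 50 56 58 60 16 41 54 55]
 [30 50 58 62 57 57 55 62 59]
 [15 27 41 54 60 60 51 62 -2]]
dowel [ 0.44129013 -0.23926322  0.058867  ] 76 [ 0.44122644 -0.23911354  0.06      ] [237.38157895 324.93421053]
[[   5    1   -3   56   54   61   58   56    1]
 [  -2   46   58   62   62   55   55   63   63]
 [  38   59   61   52   63   55   55   59   61]
 [  43   55   51   55   63   52   58   59   55]
 [  59   59   61   62   58 1620   62   63   59]
 [  48   57   57   54   59   56   64   61   60]
 [  40   52   57   56   63   54   65   59   61]
 [  36   53   60   56   62   63   64   60   56]
 [  13   35   53   61   61   57   57   55   65]]
blank ((0.5015832185745239, 0.11929864436388016), (0.3148658275604248, 0.39929139614105225), 9.050997734069824)
[165 261] [ 0.3652 -0.025   1.621 ]
[167 240] [ 0.3652 -0
[... 2692 characters left out ...]
  0.2371 0.0864]
[213 187] [0.531  0.2323 0.0943]
[213 188] [0.5312 0.2293 0.0919]
[213 189] [0.5312 0.2259 0.0918]
[213 190] [0.5315 0.2231 0.0878]
[213 192] [0.5317 0.2166 0.0852]
[213 234] [ 0.3652 -0.025   1.621 ]
[215 197] [0.5244 0.1993 0.0854]
[215 218] [ 0.3652 -0.025   1.621 ]
[216 192] [0.521  0.2161 0.0881]
[217 176] [0.5187 0.2713 0.0873]
[217 180] [0.5186 0.2577 0.0863]
[218 175] [0.5155 0.275  0.0858]
[218 176] [0.5155 0.2717 0.0851]
[219 247] [ 0.3652 -0.025   1.621 ]
[220 177] [0.5083 0.2676 0.0878]
[220 239] [ 0.3652 -0.025   1.621 ]
[224 223] [ 0.3652 -0.025   1.621 ]
[226 238] [ 0.3652 -0.025   1.621 ]
[231 247] [ 0.3652 -0.025   1.621 ]
[238 262] [ 0.3652 -0.025   1.621 ]
```

View pics/gauge.png

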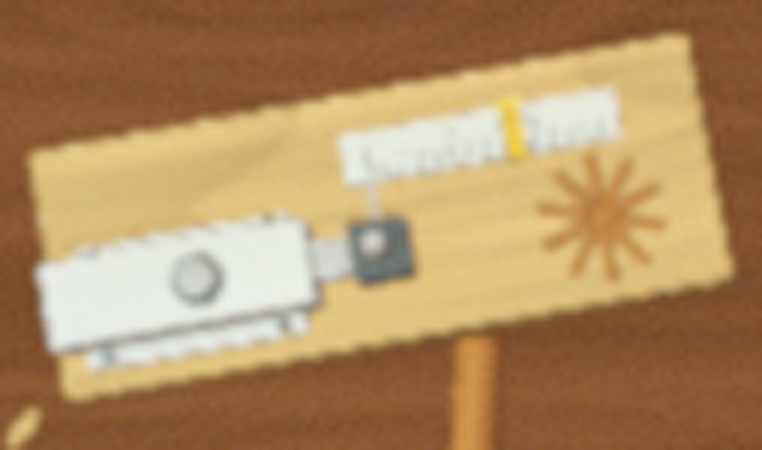

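View pics/sl.png

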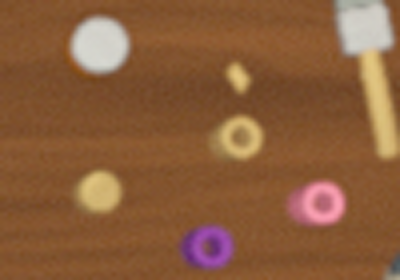

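The crop shows the bored wooden sleeve at crop (241,137), with the hole visible. The dowel at (99,192) is solid. In the gauge crop the spigot tip is at (374,241), the button at (197,277) and the rider at (512,128).

```bash
python3 - <<'E'
from h import *
s=dict(np.load('top.npz'));im=s['img']
f=lambda u,v,z:ray(s,155+(u+.5)/6-.5,165+(v+.5)/6-.5,z)
sp=f(374,241,.104);bt=f(197,277,.092);rd=f(512,128,.046)
C=[f(30,152,.03),f(690,35,.03),f(735,275,.03),f(70,400,.03)]
print(sp,bt,rd,np.linalg.norm((sp-bt)[:2]))
for c in C:print(c)
a=(bt-sp)[:2];print('ang btn',np.degrees(np.arctan2(-a[0],a[1])))
for i,j in((1,0),(2,3)):
    a=(C[j]-C[i])[:2];print(np.linalg.norm(a),np.degrees(np.arctan2(-a[0],a[1])))
# fine: steel blobs / yellow rider
hsv=cv2.cvtColor(im,cv2.COLOR_BGR2HSV)
m=cv2.inRange(hsv,(20,150,180),(35,255,255));m[:175]=0;m[195:]=0;m[:,:225]=0;m[:,250:]=0
ii=np.argwhere(m);print('rider px',len(ii),ii.mean(0),ray(s,ii[:,1].mean(),ii[:,0].mean(),.044))
th=np.radians(9.5);
o=ctrl.get_obs();R=o['tcp_rot']
for th in(8,9,10):
    t=np.radians(th);by=np.array([-np.sin(t),np.cos(t)]);print(th,'rider along',(rd[:2]-sp[:2])@by,'btn',(bt-sp)[:2]@by,(bt-sp)[:2]@[np.cos(t),np.sin(t)])
print('tool y ang',np.degrees(np.arctan2(-R[0,1],R[1,1])))
E
```

```text
[0.5562208  0.12874484 0.104     ] [0.53899763 0.2313047  0.092     ] [0.62929998 0.052509   0.046     ] 0.10399597434485079
[0.623291   0.34248496 0.03      ]
[ 0.68639098 -0.05430622  0.03      ]
[ 0.54109333 -0.07770565  0.03      ]
[0.47444187 0.31653874 0.03      ]
ang btn 9.53288968342556
0.4017771035648276 9.035835570269606
0.39983879355172347 9.595762315379076
rider px 13 [186.30769231 239.84615385] [0.62823137 0.05287552 0.044     ]
8 rider along -0.08566457752563925 btn 0.10395875770450572 -0.002781973484909339
9 rider along -0.08672935623307951 btn 0.10399147641412815 -0.0009672192846986801
10 rider along -0.087767716338445 btn 0.10399251831264679 0.0008478295398757546
tool y ang 24.160916721781284
```

>>> servo_tool --increments '[[[0,0,0.8,0.43],[0,0,0.8,0.43],[0,0,0.8,0.43],[0,0,0.8,0.43],[0,0,0.8,0.43]]]' --fingers -1 --force 40

```text
clock: 0.72
tool_pos: [0.2251, -0.5016, 0.3036]
tcp_rot: [[-0.987, -0.161, -0.0], [-0.161, 0.987, 0.001], [0.0, 0.001, -1.0]]
contact_force: [0.0, 0.2, -0.3]
width: 0.0856
finger_force: 0.0
```

>>> servo_tool --increments '[[[-1,0.35,0,0],[-1,0.35,0,0],[-1,0.35,0,0],[-1,0.35,0,0],[-1,0.35,0,0]]]'

```text
clock: 1.35
tool_pos: [0.342, -0.4376, 0.3042]
tcp_rot: [[-0.987, -0.163, -0.001], [-0.163, 0.987, 0.001], [0.001, 0.001, -1.0]]
contact_force: [0.6, -0.3, 0.2]
width: 0.0849
finger_force: 0.0
```

>>> servo_tool --increments '[[[-1,0.35,0,0],[-1,0.35,0,0],[-1,0.35,0,0],[-1,0.35,0,0],[-1,0.35,0,0]]]'

```text
clock: 1.98
tool_pos: [0.4582, -0.3741, 0.3042]
tcp_rot: [[-0.987, -0.163, -0.001], [-0.163, 0.987, 0.001], [0.001, 0.001, -1.0]]
contact_force: [-0.2, -0.3, -0.5]
width: 0.0853
finger_force: 0.0
```

>>> servo_tool --increments '[[[-0.6,0.15,0,0],[-0.59,0.15,0,0],[0,0,0.5,0],[0,0,1,0],[0,0,0.5,0]]]'

```text
clock: 2.6
tool_pos: [0.4846, -0.3625, 0.2526]
tcp_rot: [[-0.987, -0.162, -0.003], [-0.162, 0.987, 0.002], [0.002, 0.002, -1.0]]
contact_force: [-0.2, 0.3, -0.2]
width: 0.0855
finger_force: 0.0
```

>>> servo_tool --increments '[[[0,0,0.9,0],[0,0,0.9,0],[0,0,0.7,0],[0,0,0,0],[0,0,0,0]]]'

```text
clock: 3.22
tool_pos: [0.4858, -0.3628, 0.193]
tcp_rot: [[-0.987, -0.163, 0.001], [-0.163, 0.987, -0.001], [-0.001, -0.001, -1.0]]
contact_force: [1.8, -1.1, -0.7]
width: 0.0856
finger_force: 0.0
```

>>> servo_tool --increments '[[[0,0,0,0],[0,0,0,0],[0,0,0,0],[0,0,0,0],[0,0,0,0]]]' --fingers 1

```text
clock: 3.85
tool_pos: [0.4859, -0.3625, 0.1926]
tcp_rot: [[-0.987, -0.163, 0.001], [-0.163, 0.987, -0.0], [-0.001, -0.001, -1.0]]
contact_force: [-0.8, 0.6, 2.8]
width: 0.0316
finger_force: 39.9
```

>>> servo_tool --increments '[[[0,0,0,0],[0,0,0,0],[0,0,0,0],[0,0,0,0],[0,0,0,0]]]'

```text
clock: 4.47
tool_pos: [0.4859, -0.3625, 0.1926]
tcp_rot: [[-0.987, -0.163, 0.001], [-0.163, 0.987, -0.0], [-0.001, -0.001, -1.0]]
contact_force: [0.1, 1.2, 5.8]
width: 0.0324
finger_force: 40.0
```

>>> servo_tool --increments '[[[0,0,-0.6,0],[0,0,-1,0],[0,0,-1,0],[0,0,-1,0],[0,0,-1,0]]]'

```text
clock: 5.1
tool_pos: [0.4854, -0.3623, 0.3084]
tcp_rot: [[-0.987, -0.163, -0.0], [-0.163, 0.987, 0.0], [0.0, 0.0, -1.0]]
contact_force: [0.4, -0.6, 0.4]
width: 0.032
finger_force: 39.7
```

>>> servo_tool --increments '[[[-0.3,1,-0.7,0],[-0.3,1,-0.7,0],[-0.3,1,0,0],[-0.3,1,0,0],[-0.3,1,0,0]]]'

```text
clock: 5.72
tool_pos: [0.5021, -0.2321, 0.3426]
tcp_rot: [[-0.987, -0.163, -0.0], [-0.163, 0.987, 0.0], [0.0, 0.0, -1.0]]
contact_force: [0.5, 0.1, -0.7]
width: 0.0319
finger_force: 39.8
```

>>> servo_tool --increments '[[[-0.3,1,0,0],[-0.3,1,0,0],[-0.3,1,0,0],[-0.3,1,0,0],[-0.3,1,0,0]]]'

```text
clock: 6.35
tool_pos: [0.5187, -0.1027, 0.3426]
tcp_rot: [[-0.987, -0.163, -0.0], [-0.163, 0.987, 0.0], [0.0, 0.0, -1.0]]
contact_force: [0.9, 0.0, -0.4]
width: 0.032
finger_force: 39.8
```

>>> servo_tool --increments '[[[-0.3,1,0,0],[-0.3,1,0,0],[-0.3,1,0,0],[-0.3,1,0,0],[-0.3,1,0,0]]]'

```text
clock: 6.98
tool_pos: [0.5354, 0.0267, 0.3426]
tcp_rot: [[-0.987, -0.163, -0.0], [-0.163, 0.987, 0.0], [0.0, 0.0, -1.0]]
contact_force: [0.0, -0.0, -0.6]
width: 0.0319
finger_force: 39.8
```

```bash
python3 - <<'E'
from h import *
o=ctrl.get_obs();print(o['tool_pos'],o['tcp_rot'],o['finger_force'],o['width'])
s=snap('side');im=s['img'];cv2.imwrite('pics/side1.png',cv2.resize(im[80:260,130:370],None,fx=3.3,fy=3.3,interpolation=cv2.INTER_CUBIC))
K=s['camera_matrix']
for n,p in dict(spig=[.5562,.1287,.104],grasp=o['tool_pos']-[0,0,.155]).items():
    c=K@(s['R']@np.array(p)+s['t']);print(n,c[:2]/c[2],(c[:2]/c[2]-[130,80])*3.3)
E
```

```text
[0.53535274 0.02666179 0.34257287] [[-9.86627313e-01 -1.62992268e-01 -2.55731451e-04]
 [-1.62992285e-01  9.86627342e-01  4.94613456e-05]
 [ 2.44249825e-04  9.04821682e-05 -9.99999966e-01]] 39.7613626671955 0.03189931113477619
spig [223.33343034 169.34884471] [308.00032011 294.85118753]
grasp [233.59050347 166.36596083] [341.84866146 285.00767075]
```

View pics/side1.png

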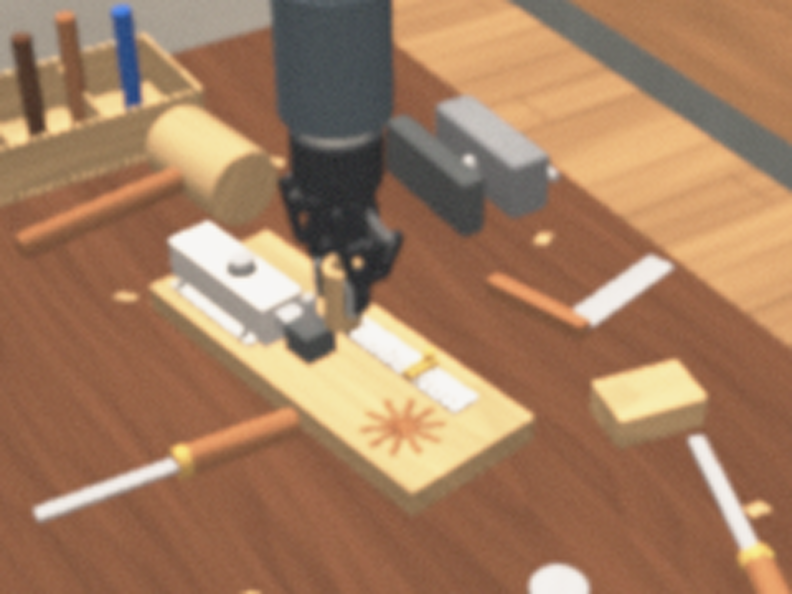

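The side view shows the sleeve upright in the fingers at (335,290), the spigot tip on the dark head near (308,298), and the rider at (420,367). Next I'll hover above the spigot and check from close.

>>> servo_tool --increments '[[[-0.4,1,0,0],[-0.4,1,0,0],[-0.4,1,0,0],[-0.29,0.89,0,0],[0,0,0.5,0]]]'

```text
clock: 7.65
tool_pos: [0.5568, 0.1293, 0.3302]
tcp_rot: [[-0.986, -0.165, 0.002], [-0.165, 0.986, 0.001], [-0.002, 0.001, -1.0]]
contact_force: [1.0, -0.5, -0.6]
width: 0.0322
finger_force: 39.9
```

>>> servo_tool --increments '[[[0,0,0.6,0],[0,0,0,0],[0,0,0,0],[0,0,0,0],[0,0,0,0]]]'

```text
clock: 8.28
tool_pos: [0.5565, 0.1278, 0.3151]
tcp_rot: [[-0.987, -0.163, 0.001], [-0.163, 0.987, 0.0], [-0.001, 0.0, -1.0]]
contact_force: [-0.0, 0.0, -1.2]
width: 0.0322
finger_force: 39.8
```

```bash
python3 - <<'E'
from h import *
o=ctrl.get_obs();print(o['tool_pos'],o['contact_force'])
s=snap('side');im=s['img'];cv2.imwrite('pics/side2.png',cv2.resize(im[135:205,180:265],None,fx=8,fy=8,interpolation=cv2.INTER_CUBIC))
K=s['camera_matrix']
for n,p in dict(spig=[.5562,.1287,.104],foot=[.5562,.1287,.072],slbot=o['tool_pos']-[0,0,.1926]).items():
    c=K@(s['R']@np.array(p)+s['t']);print(n,((c[:2]/c[2]-[180,135])+.5)*8)
E
```

```text
[0.55652322 0.12779424 0.31513513] [-0.01613766  0.04094338 -1.21529869]
spig [350.66744268 278.79075765]
foot [354.25316628 345.32144077]
slbot [350.47477882 240.31138559]
```

View pics/side2.png

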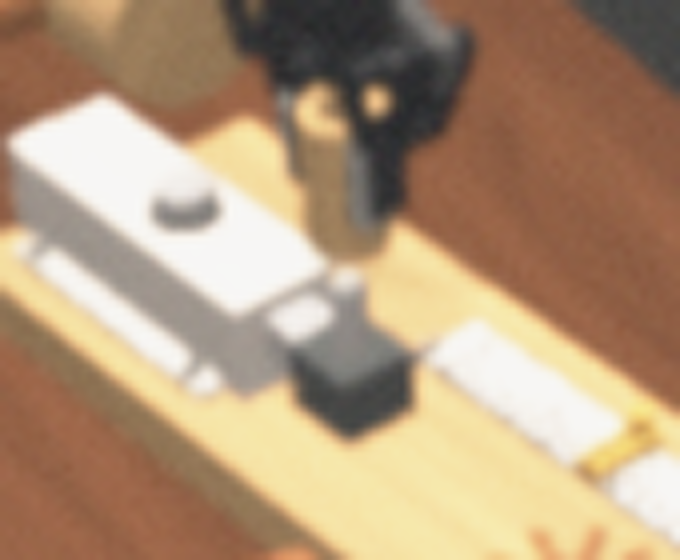

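The spigot tip is at (349,275) in the crop, against a predicted (351,279). The sleeve's lower axis is at about (347,240), so they line up. I'll lower gently.

>>> servo_tool --increments '[[[0,0.03,0.3,0],[0,0,0.3,0],[0,0,0.2,0],[0,0,0.2,0],[0,0,0.2,0]]]'

```text
clock: 8.95
tool_pos: [0.5563, 0.1286, 0.2844]
tcp_rot: [[-0.987, -0.163, 0.0], [-0.163, 0.987, -0.0], [-0.0, -0.0, -1.0]]
contact_force: [-0.0, 0.2, 0.1]
width: 0.0322
finger_force: 39.8
```

>>> servo_tool --increments '[[[0,0,0.25,0],[0,0,0.25,0],[0,0,0.2,0],[0,0,0.1,0],[0,0,0,0]]]'

```text
clock: 9.57
tool_pos: [0.5564, 0.1287, 0.2648]
tcp_rot: [[-0.987, -0.163, 0.0], [-0.163, 0.987, 0.0], [-0.0, 0.0, -1.0]]
contact_force: [-0.2, -0.9, -0.3]
width: 0.0322
finger_force: 39.9
```

>>> servo_tool --increments '[[[0,0,0.05,0],[0,0,0.05,0],[0,0,0,0],[0,0,0,0],[0,0,0,0]]]'

```text
clock: 10.2
tool_pos: [0.5563, 0.1287, 0.2645]
tcp_rot: [[-0.987, -0.164, 0.002], [-0.164, 0.987, 0.0], [-0.002, 0.0, -1.0]]
contact_force: [-5.6, 0.5, 13.0]
width: 0.0321
finger_force: 41.4
```

>>> servo_tool --increments '[[[0,0,-0.08,0],[0,0,0,0],[0,0,0,0],[0,0,0,0],[0,0,0,0]]]' --fingers -1

```text
clock: 10.82
tool_pos: [0.5563, 0.1286, 0.264]
tcp_rot: [[-0.987, -0.163, -0.0], [-0.163, 0.987, -0.0], [0.0, -0.0, -1.0]]
contact_force: [-0.7, -1.3, 1.2]
width: 0.0854
finger_force: 0.0
```

>>> servo_tool --increments '[[[0,0,-0.3,0],[0,0,-0.6,0],[0,0,-0.8,0],[0,0,-0.8,0],[0,0,-0.5,0]]]'

```text
clock: 11.45
tool_pos: [0.5565, 0.1287, 0.3414]
tcp_rot: [[-0.987, -0.163, 0.003], [-0.163, 0.987, 0.001], [-0.003, 0.001, -1.0]]
contact_force: [0.1, 1.1, -0.1]
width: 0.0854
finger_force: 0.0
```

>>> servo_tool --increments '[[[0,0.8,0,0],[0,0.9,0,0],[0,0.9,0,0],[0,0.9,0,0],[0,0.66,0,0]]]' --fingers 1

```text
clock: 12.08
tool_pos: [0.539, 0.233, 0.3389]
tcp_rot: [[-0.986, -0.164, -0.0], [-0.164, 0.986, -0.0], [0.0, -0.0, -1.0]]
contact_force: [-0.1, 0.0, -0.2]
width: 0.0001
finger_force: 0.0
```

```bash
python3 - <<'E'
from h import *
o=ctrl.get_obs();print(o['tool_pos'],o['width'])
s=snap('side');im=s['img'];cv2.imwrite('pics/side3.png',cv2.resize(im[115:205,160:265],None,fx=6,fy=6,interpolation=cv2.INTER_CUBIC))
E
```

```text
[0.53898546 0.23296063 0.33893637] 0.00014901386482290847
```

View pics/side3.png

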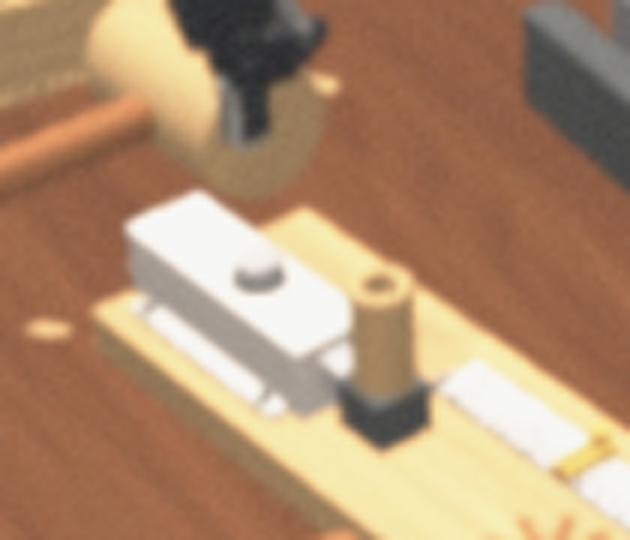

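The sleeve stands upright and home on the head at (383,335). The closed fingers are above the button at (260,265), so I'll press it now.

>>> servo_tool --increments '[[[0,0,0.7,0],[0,0,0.9,0],[0,0,0.7,0],[0,0,0.4,0],[0,0,0,0]]]'

```text
clock: 12.75
tool_pos: [0.5393, 0.2313, 0.2712]
tcp_rot: [[-0.987, -0.163, -0.001], [-0.163, 0.987, -0.001], [0.001, -0.001, -1.0]]
contact_force: [0.3, 0.1, 0.5]
width: -0.0001
finger_force: 0.0
```

>>> servo_tool --increments '[[[0,0,0.12,0],[0,0,0.12,0],[0,0,0.12,0],[0,0,0,0],[0,0,0,0]]]'

```text
clock: 13.38
tool_pos: [0.5395, 0.2314, 0.263]
tcp_rot: [[-0.987, -0.163, 0.001], [-0.163, 0.987, 0.0], [-0.001, 0.0, -1.0]]
contact_force: [0.4, 0.4, 2.1]
width: -0.0003
finger_force: 1.0
```

>>> servo_tool --increments '[[[0,0,0.08,0],[0,0,0.08,0],[0,0,0.06,0],[0,0,0,0],[0,0,0,0]]]'

```text
clock: 14.0
tool_pos: [0.5395, 0.2314, 0.2575]
tcp_rot: [[-0.987, -0.163, 0.001], [-0.163, 0.987, 0.0], [-0.001, 0.0, -1.0]]
contact_force: [0.1, 0.4, 5.4]
width: -0.0001
finger_force: 2.5
```

>>> servo_tool --increments '[[[0,0,0.04,0],[0,0,0.03,0],[0,0,0.03,0],[0,0,0,0],[0,0,0,0]]]'

```text
clock: 14.62
tool_pos: [0.5394, 0.2313, 0.2574]
tcp_rot: [[-0.986, -0.164, 0.002], [-0.164, 0.986, 0.001], [-0.002, 0.0, -1.0]]
contact_force: [-6.3, 0.0, 18.4]
width: 0.0001
finger_force: 9.1
```

>>> servo_tool --increments '[[[0,0,-0.5,0],[0,0,-0.7,0],[0,0,-0.9,0],[0,0,-0.8,0],[0,0,-0.5,0]]]'

```text
clock: 15.25
tool_pos: [0.5393, 0.2312, 0.34]
tcp_rot: [[-0.987, -0.163, -0.0], [-0.163, 0.987, -0.0], [0.001, -0.0, -1.0]]
contact_force: [1.2, 0.5, -0.1]
width: 0.0003
finger_force: 0.0
```

>>> servo_tool --increments '[[[0,-0.8,0,0],[0,-0.9,0,0],[0,-0.9,0,0],[0,-0.9,0,0],[0,-0.66,0,0]]]' --fingers -1

```text
clock: 15.88
tool_pos: [0.5564, 0.1266, 0.3393]
tcp_rot: [[-0.987, -0.162, -0.001], [-0.162, 0.987, -0.0], [0.001, -0.0, -1.0]]
contact_force: [0.5, -0.8, 0.2]
width: 0.0854
finger_force: 0.0
```

>>> servo_tool --increments '[[[0,0,0,0],[0,0,0,0],[0,0,0.4,0],[0,0,0.7,0],[0,0,0.6,0]]]'

```text
clock: 16.5
tool_pos: [0.556, 0.1291, 0.2958]
tcp_rot: [[-0.987, -0.164, -0.001], [-0.164, 0.987, -0.0], [0.001, -0.0, -1.0]]
contact_force: [-0.1, -0.4, 0.2]
width: 0.0853
finger_force: 0.0
```

>>> servo_tool --increments '[[[0,0,0.6,0],[0,0,0.5,0],[0,0,0.1,0],[0,0,0,0],[0,0,0,0]]]'

```text
clock: 17.12
tool_pos: [0.5566, 0.1287, 0.2678]
tcp_rot: [[-0.987, -0.163, 0.001], [-0.163, 0.987, 0.0], [-0.001, 0.0, -1.0]]
contact_force: [-0.6, 0.5, 0.3]
width: 0.0854
finger_force: 0.0
```

>>> servo_tool --increments '[[[0,0,0,0],[0,0,0,0],[0,0,0,0],[0,0,0,0],[0,0,0,0]]]' --fingers 1 --force 50

```text
clock: 17.75
tool_pos: [0.5564, 0.1287, 0.2674]
tcp_rot: [[-0.987, -0.163, 0.0], [-0.163, 0.987, 0.0], [-0.0, 0.0, -1.0]]
contact_force: [-0.7, -1.0, 1.5]
width: 0.032
finger_force: 50.0
```

>>> servo_tool --increments '[[[0,0,0,0],[0,-0.2,0,0],[0,-0.3,0,0],[0,0,0,0],[0,0,0,0]]]'

```text
clock: 18.38
tool_pos: [0.5585, 0.1162, 0.2674]
tcp_rot: [[-0.987, -0.163, 0.001], [-0.163, 0.987, 0.0], [-0.001, 0.0, -1.0]]
contact_force: [0.1, 2.8, 3.4]
width: 0.0322
finger_force: 50.1
```

>>> servo_tool --increments '[[[0,-0.5,0,0],[0,-0.7,0,0],[0,-0.7,0,0],[0,-0.5,0,0],[0,-0.2,0,0]]]'

```text
clock: 19.0
tool_pos: [0.5691, 0.0518, 0.2674]
tcp_rot: [[-0.987, -0.163, 0.001], [-0.163, 0.987, 0.0], [-0.001, 0.0, -1.0]]
contact_force: [-0.7, 4.6, 5.3]
width: 0.0319
finger_force: 50.3
```

>>> servo_tool --increments '[[[0,-0.2,0,0],[0,-0.1,0,0],[0,0,0,0],[0,0,0,0],[0,0,0,0]]]'

```text
clock: 19.62
tool_pos: [0.5703, 0.0451, 0.2674]
tcp_rot: [[-0.987, -0.163, 0.001], [-0.163, 0.987, 0.0], [-0.001, -0.0, -1.0]]
contact_force: [-1.1, 4.8, 4.2]
width: 0.0318
finger_force: 50.3
```

```bash
python3 - <<'E'
from h import *
o=ctrl.get_obs();print(o['tool_pos'],o['contact_force'],o['finger_force'])
a=snap('side')['img'][150:215,190:285];b=snap('top')['img'][170:225,200:275]
a=cv2.resize(a,(665,455),interpolation=cv2.INTER_CUBIC);cv2.imwrite('pics/side4.png',a)
b=cv2.resize(b,None,fx=8,fy=8,interpolation=cv2.INTER_CUBIC);cv2.imwrite('pics/top4.png',b)
E
```

```text
[0.57027188 0.04507067 0.26740933] [-1.12292819  4.82129375  4.17857175] 50.30650351429358
```

View pics/side4.png

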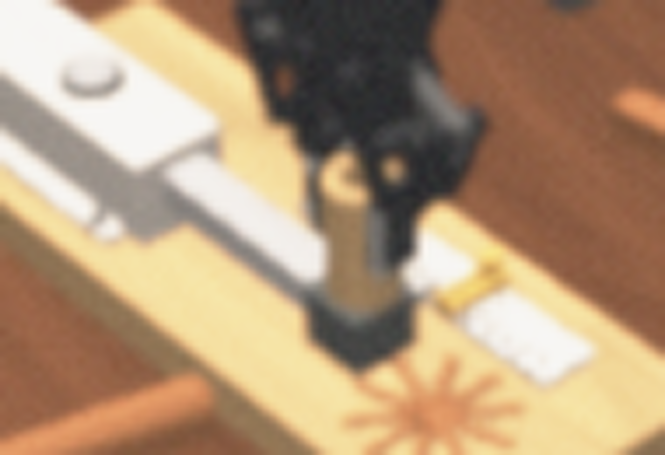

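View pics/top4.png

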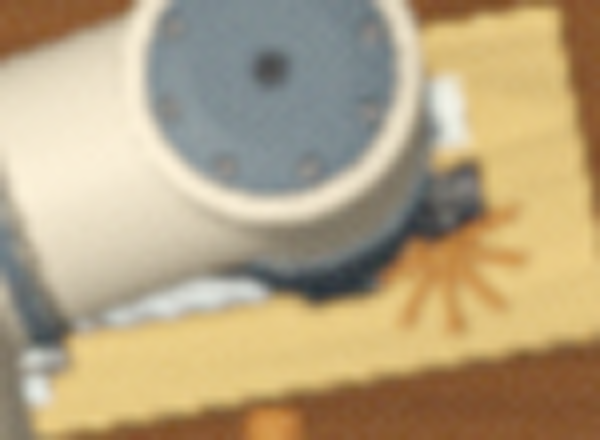

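The crops show the sleeve still home, the button down, and the blade near (425,290), close to the rider at (475,283). The arm hides the rider in the top view, so I'll check it numerically from the side view.

```bash
python3 - <<'E'
from h import *
s=dict(np.load('side.npz'));im=s['img'];hsv=cv2.cvtColor(im,cv2.COLOR_BGR2HSV)
m=cv2.inRange(hsv,(18,150,150),(32,255,255))
m2=np.zeros_like(m);m2[182:198,248:268]=m[182:198,248:268]
n,l,st,ce=cv2.connectedComponentsWithStats(m2);k=1+st[1:,4].argmax();print(st[k],ce[k])
t=np.radians(9.4);by=np.array([-np.sin(t),np.cos(t)]);bx=np.array([np.cos(t),np.sin(t)])
sp=np.array([.5564,.1287])
for z in(.040,.044): 
    p=ray(s,*ce[k],z);print(z,p,(p[:2]-sp)@by,(p[:2]-sp)@bx)
p=np.argwhere(l==k)[:,::-1];w=np.array([ray(s,*q,.044)[:2]-sp for q in p]);print((w@by).min(),(w@by).max(),(w@bx).min(),(w@bx).max())
P=pts(s)
# depth-based blank edge check: scale strip/rider height pts
q=P[l==k];print(np.median((q[:,:2]-sp)@by),np.median(q[:,2]))
o=ctrl.get_obs();print('drawn',(np.array(o['tool_pos'])[:2]-sp)@by)
# dark head top-left etc: current index blade pred pixel
K=s['camera_matrix']
E
```

```text
Traceback (most recent call last):
ValueError: attempt to get argmax of an empty sequence
```

```bash
python3 - <<'E'
from h import *
s=dict(np.load('side.npz'));im=s['img'];hsv=cv2.cvtColor(im,cv2.COLOR_BGR2HSV)
print(hsv[187:195,252:263].tolist()[3])
m=cv2.inRange(hsv,(18,125,100),(35,255,255))
m2=np.zeros_like(m);m2[184:197,250:265]=m[184:197,250:265]
print(m2[184:197,250:265]//255)
n,l,st,ce=cv2.connectedComponentsWithStats(m2);k=1+st[1:,4].argmax();print(st[k],ce[k])
t=np.radians(9.4);by=np.array([-np.sin(t),np.cos(t)]);bx=np.array([np.cos(t),np.sin(t)])
sp=np.array([.5564,.1287])
for z in(.040,.044): 
    p=ray(s,*ce[k],z);print(z,p,(p[:2]-sp)@by,(p[:2]-sp)@bx)
E
```

```text
[[17, 28, 235], [21, 29, 244], [23, 51, 245], [22, 78, 243], [22, 104, 241], [22, 125, 241], [22, 131, 241], [21, 136, 236], [19, 135, 223], [18, 122, 217], [19, 104, 227]]
[[0 0 0 0 0 0 0 0 0 0 0 0 0 0 0]
 [0 0 0 0 0 0 0 0 0 0 0 0 0 0 0]
 [0 0 0 0 0 0 0 0 0 0 0 0 0 0 0]
 [0 0 0 0 0 0 0 0 0 1 1 0 0 0 0]
 [0 0 0 0 0 0 0 0 0 1 1 1 0 0 0]
 [0 0 0 0 0 0 0 0 1 1 1 1 0 0 0]
 [0 0 0 0 0 0 0 1 1 1 1 0 0 0 0]
 [0 0 0 0 0 0 1 1 1 0 0 0 0 0 0]
 [0 0 0 0 1 1 1 0 0 0 0 0 0 0 0]
 [0 0 0 1 1 1 0 0 0 0 0 0 0 0 0]
 [0 0 0 0 0 0 0 0 0 0 0 0 0 0 0]
 [0 0 0 0 0 0 0 0 0 0 0 0 0 0 0]
 [0 0 0 0 0 0 0 0 0 0 0 0 0 0 0]]
[253 187   9   7  22] [257.68181818 190.09090909]
0.04 [0.63300334 0.05483379 0.04      ] -0.08538566547026025 0.06351045493325697
0.044 [0.63037604 0.05074699 0.044     ] -0.08898847660201005 0.06025095211638011
```

```bash
python3 - <<'E'
from h import *
s=dict(np.load('side.npz'));im=s['img']
old=cv2.imread('pics/side3.png')  # 6x of [115:205,160:265]
new=cv2.resize(im[115:235,160:290],None,fx=6,fy=6,interpolation=cv2.INTER_CUBIC)
t=np.radians(9.4);by=np.array([-np.sin(t),np.cos(t)]);bx=np.array([np.cos(t),np.sin(t)])
for x0,y0,x1,y1 in((330,395,440,455),(345,400,435,460),(350,370,430,455)):
    r=cv2.matchTemplate(new,old[y0:y1,x0:x1],cv2.TM_CCOEFF_NORMED);_,v,_,p=cv2.minMaxLoc(r)
    cx,cy=(x0+x1)/2,(y0+y1)/2;dx,dy=p[0]-x0,p[1]-y0
    for z in(.05,.06):
        a=ray(s,160+cx/6-.5,115+cy/6-.5,z);b=ray(s,160+(cx+dx)/6-.5,115+(cy+dy)/6-.5,z);d=(b-a)[:2];print(v,dx,dy,z,d@by,d@bx)
E
```

```text
0.9840893745422363 105 80 0.05 -0.08435320392376823 -0.0008025577010013946
0.9840893745422363 105 80 0.06 -0.08343840811771855 -0.0007938541025032398
0.9841955304145813 105 80 0.05 -0.08401536887455899 -0.0007792461790326827
0.9841955304145813 105 80 0.06 -0.08310423683078226 -0.0007707953899304486
0.9783986210823059 105 79 0.05 -0.08441162047560564 -0.0005841434311281435
0.9783986210823059 105 79 0.06 -0.0834961911522249 -0.0005778084973489577
```

The head has moved about 83.8 mm and the target is about 87.1 mm, so I'll move 3.3 mm more and hold.

>>> servo_tool --increments '[[[0,-0.07,0,0],[0,-0.06,0,0],[0,0,0,0],[0,0,0,0],[0,0,0,0]]]'

```text
clock: 20.35
tool_pos: [0.5708, 0.0419, 0.2674]
tcp_rot: [[-0.987, -0.163, 0.0], [-0.163, 0.987, 0.0], [-0.0, -0.0, -1.0]]
contact_force: [-0.6, 4.4, 5.0]
width: 0.0319
finger_force: 50.3
```

>>> servo_tool --increments '[[[0,0,0,0],[0,0,0,0],[0,0,0,0],[0,0,0,0],[0,0,0,0]]]'

```text
clock: 20.98
tool_pos: [0.5708, 0.0419, 0.2674]
tcp_rot: [[-0.987, -0.163, 0.0], [-0.163, 0.987, 0.0], [-0.0, -0.0, -1.0]]
contact_force: [-1.2, 4.6, 5.2]
width: 0.0317
finger_force: 50.3
```

```bash
python3 - <<'E'
from h import *
o=ctrl.get_obs();print(o['tool_pos'],o['contact_force'],o['finger_force'])
s=snap('side');im=s['img'];old=cv2.imread('pics/side3.png')
new=cv2.resize(im[115:235,160:290],None,fx=6,fy=6,interpolation=cv2.INTER_CUBIC)
t=np.radians(9.4);by=np.array([-np.sin(t),np.cos(t)])
x0,y0,x1,y1=330,395,440,455
r=cv2.matchTemplate(new,old[y0:y1,x0:x1],cv2.TM_CCOEFF_NORMED);_,v,_,p=cv2.minMaxLoc(r)
cx,cy=(x0+x1)/2,(y0+y1)/2
a=ray(s,160+cx/6-.5,115+cy/6-.5,.055);b=ray(s,160+(cx+p[0]-x0)/6-.5,115+(cy+p[1]-y0)/6-.5,.055);print(v,(b-a)[:2]@by)
# sleeve height check: top-rim brightness by depth
P=pts(s);w=P[(np.linalg.norm(P[...,:2]-(o['tool_pos'][:2]),axis=-1)<.017)&(P[...,2]<.15)&(P[...,2]>.12)];print(np.median(w,0),len(w))
E
```

```text
[0.57080777 0.04189301 0.26739054] [-1.21937899  4.55745801  5.18176476] 50.316921710036695
0.981928825378418 -0.08728343684596428
[0.56305563 0.04243231 0.1295117 ] 47
```

The head has now moved 87.3 mm, and the rider measures 87.1 mm from two views. The sleeve is home and firmly gripped, so I'm handing in.

```bash
python3 -c "
from station import ctrl
print(ctrl.finish_job())"
```

```text
the job is handed in; nothing more can be done
None
```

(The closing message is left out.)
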